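# Turn the mug tree and hang the last mug on its empty arm

### The arm

A 7-joint arm with a two-finger parallel gripper is mounted at the origin on the work surface; the furniture and walls round the work are solid. World frame = base frame: x ahead of the robot, y to its left, z up, the work surface at z = 0. Lengths are in m, angles in rad, forces in N, time in s.
With the tool pointing down it reaches from about 0.4 to 0.85 m from the base axis. Payload 10.4 kg.
Tool frame: the origin (TCP) lies on the centre line of the jaws, within the pads' length; the fingertips stand 11 mm ahead of it and the grasp point (between the pads) lies 8 mm behind it (tip_reach is the distance from the TCP to the fingertips, in m); z points along the fingers, y is the line along which they close (so a half turn about z gives the same grasp; the last joint's range is limited). The gripper opens to 85 mm and grips with 20 to 120 N. Pads are 22 mm wide; open, the fingers measure 114 mm over their backs; the gripper's body (76 mm by 85 mm) begins 54 mm behind the grasp point. The pads swing forward as they close: fully open they stand 13 mm farther back than shut.
Start: joints at [-1.241, 0.332, -0.065, 1.46, 0.022, 1.35, -0.088], TCP at [0.216, 0.587, 0.242] pointing down, gripper open.
Joint ranges: [-2.6, 2.6], [-0.5, 2.12], [-1.47, 1.34], [0.16, 2.42], [-1.27, 4.41], [0.06, 2.06], [-2.6, 2.6]. Speed limits (rad/s): [2.22, 2.22, 2.79, 2.79, 3.14, 3.14, 3.14].

### API

Orientations are given as a unit quaternion [x, y, z, w].
In Python, from workcell import get_obs, camera, hand_in, tip_reach gives the robot as it stands. The module is installed in compiled form; this text tells all that it offers.
- The arm moves only by the tool move_arm, never from a script. Its argument "plan" is a list of rows, each an object with "delta_pos": the shift along the tool's x, y, z in m, a list of three; "turn": the turn, a rotation vector about the tool's x, y, z in rad, a list of three; "fingers": the closure, from 0 (fully open) to 1 (shut). A call has 1 to 12 rows; each row is the pose to reach, as a shift and turn from the pose commanded when the call began, along the tool's axes at that moment; what a row does not reach only later rows make up. A row lasts 1/8 s, in which the tool goes at most 62.5 mm and 10.7 degrees, less where a joint would pass 70% of its speed; a pose out of reach is approached as far as the arm can. A call with a gripper value outside its range is refused whole. The fingers move at their own pace and stop on an object; "force" is the grip in N (left out, the last holds). Time passes only in rows, so rows that repeat a pose let the fingers close. It gives the time, the measured TCP pose, the force, the opening and the grip force at its end, in the units of the state.
- get_obs(): the state, without advancing time (a new reading comes with each control period).
- camera(name): name is "scene" or "top"; returns a dict with "color" (400x640x3 uint8, red, green, blue), "range_z" (400x640 float32, m along the optical axis (not along the pixel's ray), 0 where there is no reading), "fx", "fy", "cx", "cy" (pixels), "k1" (the pictures are not rectified: a ray, as slopes to the right and down, at radius r is drawn at 1 + k1 r^2 times it, then the intrinsics apply), "R" (3x3) and "t" (3): a world point X has camera coordinates R X + t. Camera axes: x right, y down, z forward; pixel columns grow to the right and rows downward; lengths in m; the calibration is good to about 2 mm. A picture is of the moment at which its call begins.
- hand_in(): hands the job in; it is judged then, once.
The state is a dict: "clock": time; "joint_pos": joint angles; "joint_velocities": joint speeds; "tau": joint torques, N m; "position": TCP position; "ee_rot": TCP orientation; "ft_force": force on the tool from outside, world axes, zero at the start; "torque": the same for the moment, N m; "grip_width": opening from 0.0 (shut) to 1.0 (fully open); "grasp_force": force on a finger pad.
Only numpy, scipy, OpenCV 4.12 (cv2) and the standard library are available. Lean on these libraries where they do the work, as an engineer would, in place of code of your own. Each camera call takes 0.05 s, during which the arm holds its last target. There are 200 camera calls.

### The job

Tidy the last mug away on the rotating mug tree. First turn the tree, while the mug still stands on the table, until its one empty arm points straight towards the robot's side of the table; then hang the standing mug on that arm by its handle, so that it hangs free of the table, still and let go, with the arm still pointing that way. Do not knock the mug over, and leave everything else on the table where it stands.

Things in the scene. Friction and masses are not known exactly. Their poses are not given: they have to be found in the camera images.
- mug: Mug to hang: cream-banded, left or right of the tree, any yaw, 0.24 to 0.45 kg. 100 mm tall, 90 mm across the rim. Origin on its underside, 17 mm from the cup's axis towards the handle; z up; the handle sticks out to -y (to y = -62 mm), the cup's axis is at y = +17 mm, the far wall's outside at y = +62. Hollow, walls 4 to 10 mm thick, inner floor 8 mm up.
- mug_handle (a point): Centre of the finger hole in the mug's handle (mug frame 0, -35.5, 58.5 mm). The hole runs through along mug x; it is about 41 mm high (z 38 to 79 mm) and 16 mm wide (y -44 to -28 mm). The handle's top and bottom limbs are 30 mm deep along x, the outer limb 12 mm.
- mug_rim (a point): Top of the mug's wall just across from the handle (mug frame 0, +58, 100 mm): a place to pinch, the wall runs along mug x here and is crossed along mug y.
- mug_tree: Wooden mug tree: fixed round foot 156 mm across, 16 mm thick; origin at the centre of its underside, on the post's axis. The turning post (22 mm thick, top 206 mm above the table) has three dowel arms; the two at 130 degrees either side of the empty one carry mugs that are fixed to them and turn with the post, reaching 150 mm from the axis, lower than the arms' tips.
- tree_post (a joint): Angle of the post, rad. 0: the empty arm points straight in -x, to the robot's side of the table. Positive: turned anticlockwise seen from above, so that the arm points to the robot's right (-y). Starts at 0.8 to 1.7; turns freely from -2.4 to 2.4 against a steady friction of 0.25 N m (2.5 N near the arm's tip) and stays where it is left.
- peg_root (a point): Where the empty arm's centre line meets the post's axis, 155 mm above the table. Its x axis points along the arm to the tip, outward and 35 degrees above level; its z axis is square to the arm, upward. The arm is a plain 9 mm dowel, 125 mm long from this point.
- peg_tip (a point): Centre of the empty arm's rounded tip, 125 mm along the arm's centre line from peg_root; about 227 mm above the table. Same axes.
- tumbler: Clear drinking glass, 81 mm across, 91 mm high, standing on the other side of the tree from the mug. Origin at the centre of its underside. Leave it.
- candle: Square glass jar with a wooden lid, 99 x 99 x 130 mm, at the back left. Origin at the centre of its underside. Leave it.
- pot: Low round tub with a grey lid, 69 mm across, 41 mm high, near the robot on the right. Origin at the centre of its underside. Leave it.
- butter: Wrapped yellow block, 73 x 102 x 37 mm, near the robot on the left. Origin at the centre of its underside. Leave it.

How it is judged:
On the way:
1. the empty arm has been turned to point towards the robot's side (within 0.2 rad) while the mug still stands on the table (value of joint tree_post between -0.2 and 0.2 rad and height (world z) of mug below 0.01 m and angle between mug's own z axis and vertical below 0.1 rad), for 0.2 s.
At the end, for the whole second after the job is handed in: The mug hangs at rest with the empty arm through its finger hole (hole centre within about 20 mm of the arm's centre line, 10 to 115 mm along it from the post's axis), borne by the tree alone, and the arm still points to the robot's side within 0.3 rad (value of joint tree_post between -0.3 and 0.3 rad and x of mug_handle in the frame of peg_root between 0.01 and 0.115 m and y of mug_handle in the frame of peg_root between -0.02 and 0.02 m and z of mug_handle in the frame of peg_root between -0.024 and 0.012 m and contact force between mug and mug_tree above 1 N and height (world z) of mug_handle above 0.12 m and linear speed of mug below 0.05 m/s and angular speed of mug below 0.4 rad/s); the robot touches nothing.
It fails at once if the mug is knocked over or dropped on the table (angle between mug's own z axis and vertical above 0.7 rad and height (world z) of mug_handle below 0.1 m).
It fails at once if the glass is pushed more than 30 mm or tipped (distance of tumbler from where it was at the start of the episode above 0.03 m or angle between tumbler's own z axis and vertical above 0.4 rad).
It fails at once if the square jar is pushed more than 30 mm or tipped (distance of candle from where it was at the start of the episode above 0.03 m or angle between candle's own z axis and vertical above 0.4 rad).
It fails at once if the tub is pushed more than 30 mm or tipped (distance of pot from where it was at the start of the episode above 0.03 m or angle between pot's own z axis and vertical above 0.4 rad).
It fails at once if the yellow block is pushed more than 30 mm or tipped (distance of butter from where it was at the start of the episode above 0.03 m or angle between butter's own z axis and vertical above 0.4 rad).
It also fails if it takes over 70 s, if anything falls off the work surface, if the arm or the gripper's body presses on something with over 40 N, if the wrist force passes 120 N, or if a joint passes its speed limit or range.

## Working session

There is one attempt and no reset: what is moved stays moved. The work goes in short steps, Python scripts to look and compute and a tool call to move; the robot and the scene stay as the last step left them, time stands still between calls to the robot, and variables do not carry over. Pictures are saved under pics/ and viewed, at most 10 in all, crops included, and the job is handed in when it is done.

Besides the shell and the picture viewer there is one more tool, called after ">>>" as a command line: name --argument value ..., lists and objects as JSON in quotes. move_arm: Moves the arm, as the interface text tells. Its arguments: {"type":"object","properties":{"plan":{"type":"array","items":{"type":"object","properties":{"delta_pos":{"type":"array","items":{"type":"number"}},"turn":{"type":"array","items":{"type":"number"}},"fingers":{"type":"number"}}}},"force":{"type":"number"}},"required":["plan"]}

```bash
mkdir -p pics; cat > h.py <<'E'
import numpy as np, cv2
from scipy.spatial.transform import Rotation as Ro
from workcell import get_obs, camera, hand_in, tip_reach
def cloud(c):
    h,w=c["range_z"].shape; u,v=np.meshgrid(np.arange(w),np.arange(h))
    K=np.array([[c["fx"],0,c["cx"]],[0,c["fy"],c["cy"]],[0,0,1.]])
    p=np.stack([u,v],-1).reshape(-1,1,2).astype(np.float64)
    n=cv2.undistortPoints(p,K,np.array([c["k1"],0,0,0.])).reshape(h,w,2)
    z=c["range_z"]; P=np.concatenate([n,np.ones((h,w,1))],-1)*z[...,None]
    X=(P-np.array(c["t"]))@np.array(c["R"]); X[z==0]=np.nan
    return X
def snap(n,name=None):
    c=camera(n); X=cloud(c)
    if name: cv2.imwrite("pics/"+name,c["color"][...,::-1])
    np.savez("/tmp/"+n+".npz",X=X,col=c["color"])
    return c,X
E
python3 - <<'E'
from h import *
for n in("scene","top"):
    c,X=snap(n,n+"0.png"); print(n,c["fx"],c["k1"],-np.array(c["R"]).T@np.array(c["t"]),np.array(c["R"]).round(2).tolist())
o=get_obs();print(o)
print(tip_reach)
E
```

```text
scene 385.7604540123811 -0.04229107795568495 [-0.04806294 -0.51810601  0.76925599] [[0.69, -0.73, -0.01], [-0.45, -0.42, -0.79], [0.57, 0.55, -0.61]]
top 394.9094449072285 0.024364878347306804 [0.45990832 0.03578732 1.2533728 ] [[-0.03, -1.0, 0.03], [-1.0, 0.03, -0.07], [0.06, -0.03, -1.0]]
{'clock': 0.1, 'joint_pos': array([-1.24058801,  0.33281654, -0.0647077 ,  1.46083136,  0.02161689,
        1.34989551, -0.0884912 ]), 'joint_velocities': array([ 2.58083340e-04, -1.05562666e-03, -1.04277907e-03, -1.80645902e-03,
       -1.21210359e-03, -1.27104810e-03,  6.40196851e-05]), 'tau': array([ 1.76604211e-03, -6.26750422e+01,  4.95271536e-02, -3.92432499e+01,
        1.64349633e-02,  7.03064259e-03,  1.71097798e-05]), 'position': array([0.21585457, 0.58621267, 0.241603  ]), 'ee_rot': array([ 1.75471709e-01,  9.84484274e-01, -6.22736796e-04, -7.57882600e-05]), 'ft_force': array([-0.80065618,  0.13024422, -0.13631272]), 'torque': array([-0.01877208, -0.04166409, -0.05566281]), 'grasp_force': 0.0, 'grip_width': 0.9967533201280468}
0.011
```

View pics/scene0.png

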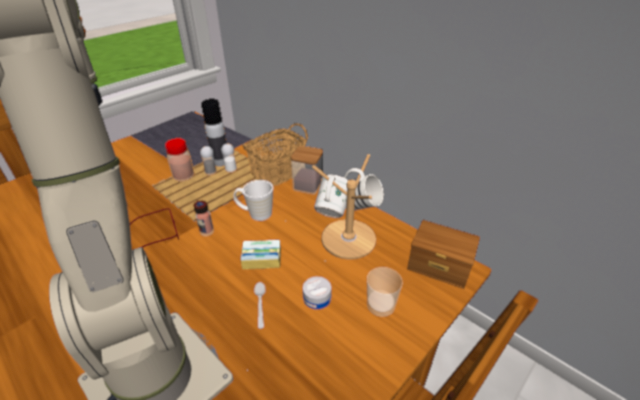

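View pics/top0.png

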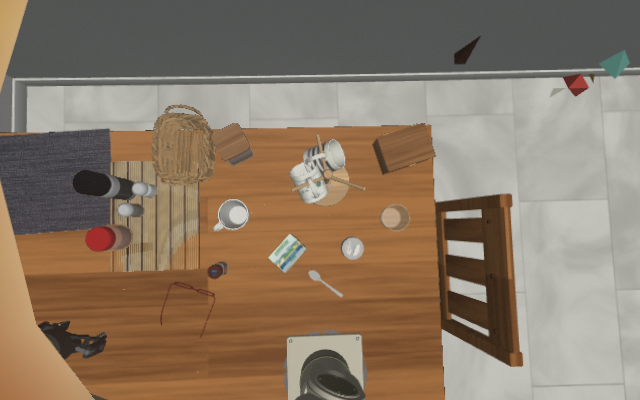

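The scene view shows the mug at about (258,200) with its handle to the left, and the tree post at about (350,210). The top view shows the mug at (233,214) with its handle at (219,228). The tree's foot is at about (327,186), and the empty arm's tip is at about (365,188), pointing right (-y).

```bash
python3 - <<'E'
from h import *
t=np.load('/tmp/top.npz');s=np.load('/tmp/scene.npz')
a=cv2.resize(t['col'][125:265,190:450],None,fx=3,fy=3,interpolation=cv2.INTER_CUBIC)
cv2.imwrite('pics/c1.png',a[...,::-1])
b=cv2.resize(s['col'][140:260,220:410],None,fx=4,fy=4,interpolation=cv2.INTER_CUBIC)
cv2.imwrite('pics/c2.png',b[...,::-1])
P=np.concatenate([t['X'].reshape(-1,3),s['X'].reshape(-1,3)]);P=P[~np.isnan(P).any(1)]
X=t['X'];
for nm,(u,v) in dict(mug=(233,214),tip=(364,188),pot=(352,247),tumb=(395,216),foot=(335,200)).items(): print(nm,X[v-1:v+2,u-1:u+2].reshape(-1,3).round(3)[::4].tolist())
def circ(p):
    A=np.c_[2*p[:,:2],np.ones(len(p))]; w=np.linalg.lstsq(A,(p[:,:2]**2).sum(1),rcond=None)[0]; return w[:2],np.sqrt(w[2]+w[:2]@w[:2])
m0=X[214,233]
for Q,n in((X,'top'),(s['X'],'scene')):
    p=Q.reshape(-1,3);p=p[~np.isnan(p).any(1)]
    d=np.linalg.norm(p[:,:2]-m0[:2],axis=1)
    q=p[(d<0.09)&(p[:,2]>.01)];print(n,len(q),q[:,2].max(), q.min(0),q.max(0))
    r=q[q[:,2]>.09]; 
    c,R=circ(r);print('rim',c,R,len(r))
    dd=np.linalg.norm(q[:,:2]-c,axis=1); hq=q[dd>.052];print('handle',hq.mean(0),len(hq), 'yaw dir',np.arctan2(*(hq.mean(0)[:2]-c)[::-1]), dd.max(), hq[:,2].min(),hq[:,2].max())
E
```

```text
mug [[0.497, 0.275, 0.01], [0.494, 0.272, 0.008], [0.491, 0.269, 0.009]]
tip [[0.548, -0.108, 0.23], [0.545, -0.11, 0.232], [0.562, -0.146, 0.001]]
pot [[0.385, -0.091, 0.039], [0.382, -0.094, 0.043], [0.378, -0.097, 0.037]]
tumb [[0.476, -0.233, 0.014], [0.473, -0.237, 0.011], [0.469, -0.241, 0.008]]
foot [[0.532, -0.045, 0.013], [0.529, -0.049, 0.011], [0.525, -0.051, 0.014]]
top 627 0.10580687508341516 [0.44350744 0.21146743 0.01001247] [0.53541723 0.31695745 0.10580688]
rim [0.49016594 0.25742884] 0.04345734472409593 178
handle [0.45380063 0.30736319 0.07104486] 44 yaw dir 2.2002395835597 0.07358621740601674 0.02721147788827235 0.09460697639652604
scene 1066 0.10350383544815399 [0.44105769 0.21016997 0.01036682] [0.53532657 0.31949556 0.10350384]
rim [0.48763708 0.25780395] 0.043744984578073486 251
handle [0.44998239 0.31054277 0.06109601] 68 yaw dir 2.1908463037216173 0.07560152219063582 0.02800877192588243 0.09466332480530243
```

View pics/c1.png

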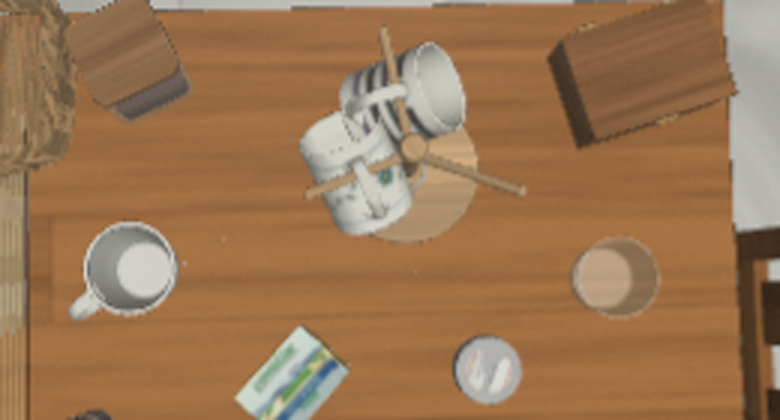

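View pics/c2.png

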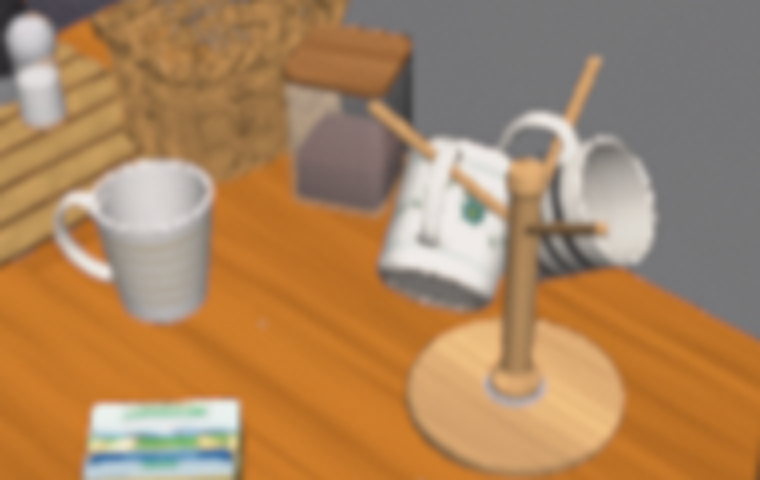

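Crop 1 gives the post top at (413,148), which is full-image (327.7,174.3), and the empty tip at (523,190), which is (364.3,188.3). Crop 2 gives the post top at (351.7,183.7) and the tip at (370.5,197.5). I'll triangulate these and fit the foot.

```bash
cat >> h.py <<'E'
def ray(c,uv):
    K=np.array([[c["fx"],0,c["cx"]],[0,c["fy"],c["cy"]],[0,0,1.]])
    n=cv2.undistortPoints(np.array([[uv]],float),K,np.array([c["k1"],0,0,0.])).ravel()
    R=np.array(c["R"]);d=R.T@np.r_[n,1];return -R.T@np.array(c["t"]),d/np.linalg.norm(d)
def tri(c1,uv1,c2,uv2):
    (o1,d1),(o2,d2)=ray(c1,uv1),ray(c2,uv2)
    s=np.linalg.lstsq(np.c_[d1,-d2],o2-o1,rcond=None)[0]
    a,b=o1+s[0]*d1,o2+s[1]*d2;return (a+b)/2,np.linalg.norm(a-b)
def circ(p):
    A=np.c_[2*p[:,:2],np.ones(len(p))]; w=np.linalg.lstsq(A,(p[:,:2]**2).sum(1),rcond=None)[0]; return w[:2],np.sqrt(w[2]+w[:2]@w[:2])
E
python3 - <<'E'
from h import *
T=camera("top");S=camera("scene")
print('posttop',tri(T,(327.7,174.3),S,(351.7,183.7)));print('tip',tri(T,(364.3,188.3),S,(370.5,197.5)))
X=np.concatenate([cloud(T).reshape(-1,3),cloud(S).reshape(-1,3)]);X=X[~np.isnan(X).any(1)]
pp=tri(T,(327.7,174.3),S,(351.7,183.7))[0]
d=np.linalg.norm(X[:,:2]-pp[:2],axis=1)
q=X[(d<.025)&(X[:,2]>.04)&(X[:,2]<.13)];print('post',len(q),circ(q))
q=X[(d<.1)&(X[:,2]>.009)&(X[:,2]<.022)]
# foot edge: furthest per angle bin
a=np.arctan2(*(q[:,:2]-pp[:2]).T[::-1]);b=np.digitize(a,np.linspace(-np.pi,np.pi,60))
e=[q[b==i][np.linalg.norm(q[b==i][:,:2]-pp[:2],axis=1).argmax()] for i in set(b)];e=np.array(e);r=np.linalg.norm(e[:,:2]-pp[:2],axis=1);e=e[(r>.065)&(r<.09)]
print('foot',len(e),circ(e))
# arm points
for nm,I in(('T',cloud(T)),('S',cloud(S))):
    p=I.reshape(-1,3);p=p[~np.isnan(p).any(1)]
    v=p-np.r_[pp[:2],0];r=np.hypot(v[:,0],v[:,1]);hh=.155+r*np.tan(.611)
    m=(r>.03)&(r<.11)&(abs(p[:,2]-hh)<.012);an=np.arctan2(v[m,1],v[m,0]);print(nm,np.histogram(an,36,(-np.pi,np.pi))[0].tolist())
    k=m.nonzero()[0][(an<-.7)&(an>-2.6)];print(np.median(an[(an<-.7)&(an>-2.6)]),len(k))
E
```

```text
posttop (array([ 0.58861819, -0.01913772,  0.19766902]), np.float64(0.0016985162401321923))
tip (array([ 0.54506759, -0.11173962,  0.22595085]), np.float64(0.0004108948157086848))
post 249 (array([ 0.59336832, -0.01522767]), np.float64(0.014918617315707941))
foot 57 (array([ 0.58741165, -0.01880443]), np.float64(0.07613139025003499))
T [0, 0, 0, 0, 0, 4, 89, 2, 0, 0, 0, 0, 3, 6, 7, 7, 15, 36, 44, 90, 23, 12, 24, 13, 13, 16, 31, 47, 35, 72, 16, 18, 13, 0, 0, 0]
-2.0125950159154105 104
S [0, 0, 0, 0, 0, 12, 53, 0, 0, 0, 0, 0, 10, 7, 6, 7, 14, 25, 34, 85, 2, 0, 15, 9, 11, 19, 31, 36, 17, 118, 17, 24, 25, 0, 0, 0]
-2.0621425249503593 82
```

The post axis is at (0.588,-0.019), the arm is at about +1.13 rad, and the mug's cup axis is at (0.489,0.2575) with its handle at 2.195 rad. I'll raise the arm and travel to the far side of the empty dowel with the fingers shut.

>>> move_arm --plan '[{"delta_pos":[0,0,-0.06],"turn":[0,0,0],"fingers":1},{"delta_pos":[0,0,-0.12],"turn":[0,0,-0.1],"fingers":1},{"delta_pos":[-0.045,-0.04,-0.12],"turn":[0,0,-0.2],"fingers":1},{"delta_pos":[-0.09,-0.08,-0.12],"turn":[0,0,-0.353],"fingers":1},{"delta_pos":[-0.135,-0.12,-0.12],"turn":[0,0,-0.353],"fingers":1},{"delta_pos":[-0.18,-0.16,-0.12],"turn":[0,0,-0.353],"fingers":1},{"delta_pos":[-0.225,-0.2,-0.12],"turn":[0,0,-0.353],"fingers":1},{"delta_pos":[-0.27,-0.24,-0.12],"turn":[0,0,-0.353],"fingers":1},{"delta_pos":[-0.315,-0.28,-0.12],"turn":[0,0,-0.353],"fingers":1},{"delta_pos":[-0.36,-0.32,-0.12],"turn":[0,0,-0.353],"fingers":1},{"delta_pos":[-0.405,-0.36,-0.12],"turn":[0,0,-0.353],"fingers":1},{"delta_pos":[-0.45,-0.4,-0.12],"turn":[0,0,-0.353],"fingers":1}]'

```text
clock: 1.7
position: [0.5005, 0.0538, 0.3624]
ee_rot: [-0.0, 1.0, 0.0, 0.0]
ft_force: [0.5, 0.6, 0.4]
grip_width: 0.001
grasp_force: 0.0
```

>>> move_arm --plan '[{"delta_pos":[-0.02,-0.055,0],"turn":[0,0,0],"fingers":1},{"delta_pos":[-0.05,-0.11,0],"turn":[0,0,0],"fingers":1},{"delta_pos":[-0.088,-0.15,0],"turn":[0,0,0],"fingers":1},{"delta_pos":[-0.088,-0.167,0],"turn":[0,0,0],"fingers":1},{"delta_pos":[-0.088,-0.167,0.05],"turn":[0,0,0],"fingers":1},{"delta_pos":[-0.088,-0.167,0.1],"turn":[0,0,0],"fingers":1},{"delta_pos":[-0.088,-0.167,0.14],"turn":[0,0,0],"fingers":1},{"delta_pos":[-0.088,-0.167,0.166],"turn":[0,0,0],"fingers":1},{"delta_pos":[-0.088,-0.167,0.166],"turn":[0,0,0],"fingers":1}]'

```text
clock: 2.82
position: [0.5867, -0.1104, 0.1949]
ee_rot: [-0.0, 1.0, 0.0, -0.002]
ft_force: [0.4, 0.6, 0.8]
grip_width: -0.0
grasp_force: 0.0
```

>>> move_arm --plan '[{"delta_pos":[0.015,0.008,0],"turn":[0,0,0],"fingers":1},{"delta_pos":[0.03,0.012,0],"turn":[0,0,0],"fingers":1},{"delta_pos":[0.0435,0.019,0],"turn":[0,0,0],"fingers":1},{"delta_pos":[0.056,0.0275,0],"turn":[0,0,0],"fingers":1},{"delta_pos":[0.0665,0.038,0],"turn":[0,0,0],"fingers":1},{"delta_pos":[0.0755,0.0505,0],"turn":[0,0,0],"fingers":1},{"delta_pos":[0.082,0.064,0],"turn":[0,0,0],"fingers":1},{"delta_pos":[0.085,0.074,0],"turn":[0,0,0],"fingers":1},{"delta_pos":[0.085,0.074,0],"turn":[0,0,0],"fingers":1},{"delta_pos":[0.085,0.074,0],"turn":[0,0,0],"fingers":1}]'

```text
clock: 4.08
position: [0.503, -0.0363, 0.1964]
ee_rot: [-0.001, 1.0, 0.0, -0.0]
ft_force: [2.2, 0.7, 3.9]
grip_width: -0.001
grasp_force: 1.8
```

```bash
cat >> h.py <<'E'
A0=np.array([.588,-.019])
def arm_ang():
    for n in("top","scene"):
        p=cloud(camera(n)).reshape(-1,3);p=p[~np.isnan(p).any(1)]
        v=p-np.r_[A0,0];r=np.hypot(v[:,0],v[:,1]);m=(r>.025)&(r<.115)&(abs(p[:,2]-.155-r*np.tan(.611))<.01)
        a=(np.arctan2(v[m,1],v[m,0])%(2*np.pi))-np.pi;q=p[m];k=(abs(a)<.6)
        a=a[k];rr=r[m][k];print(n,k.sum(),np.median(a),'far',np.median(a[rr>.06]),'tip r',rr.max(), 'y',q[k][rr>.09].mean(0).round(4))
E
python3 - <<'E'
from h import *
arm_ang()
E
```

```text
return _methods._mean(a, axis=axis, dtype=dtype,
  ret = ret.dtype.type(ret / rcount)
Traceback (most recent call last):
  File "h.py", line 33, in arm_ang
    a=a[k];rr=r[m][k];print(n,k.sum(),np.median(a),'far',np.median(a[rr>.06]),'tip r',rr.max(), 'y',q[k][rr>.09].mean(0).round(4))
                                                                                      ~~~~~~^^
ValueError: zero-size array to reduction operation maximum which has no identity
```

>>> move_arm --plan '[{"delta_pos":[0,-0.012,0],"turn":[0,0,0],"fingers":1},{"delta_pos":[0,-0.015,-0.05],"turn":[0,0,0],"fingers":1},{"delta_pos":[0,-0.015,-0.1],"turn":[0,0,-0.1],"fingers":0.8},{"delta_pos":[0,0.03,-0.15],"turn":[0,0,-0.2],"fingers":0.45},{"delta_pos":[0,0.08,-0.15],"turn":[0,0,-0.35],"fingers":0.45},{"delta_pos":[-0.01,0.13,-0.15],"turn":[0,0,-0.5],"fingers":0.45},{"delta_pos":[-0.01,0.18,-0.15],"turn":[0,0,-0.624],"fingers":0.45},{"delta_pos":[-0.01,0.23,-0.15],"turn":[0,0,-0.624],"fingers":0.45},{"delta_pos":[-0.01,0.26,-0.15],"turn":[0,0,-0.624],"fingers":0.45},{"delta_pos":[-0.01,0.26,-0.15],"turn":[0,0,-0.624],"fingers":0.45}]'

```text
clock: 5.38
position: [0.5122, 0.2241, 0.3447]
ee_rot: [-0.309, 0.951, -0.0, -0.002]
ft_force: [1.1, -0.6, -0.8]
grip_width: 0.552
grasp_force: 0.0
```

```bash
sed -i "s/        a=a\[k\];rr/        if k.sum()<5: print(n,'hidden');continue\n        a=a[k];rr/" h.py; python3 - <<'E'
from h import *
arm_ang(); o=get_obs();print(o['position'],Ro.from_quat(o['ee_rot']).as_matrix().round(4).tolist())
c,X=snap("scene");cv2.imwrite('pics/s2.png',cv2.resize(c['color'][100:280,200:430],None,fx=3,fy=3)[...,::-1])
E
```

```text
top 90 -0.040316899731914546 far -0.036093021622430665 tip r 0.10229455381116452 y [ 0.491  -0.0164  0.2275]
scene 84 0.012454312848465765 far 0.007746972196741364 tip r 0.10566740884645547 y [ 0.4901 -0.0186  0.2266]
[0.5131271  0.22111107 0.34556044] [[-0.8122, -0.5834, -0.0014], [-0.5834, 0.8122, -0.0017], [0.0021, -0.0005, -1.0]]
```

View pics/s2.png

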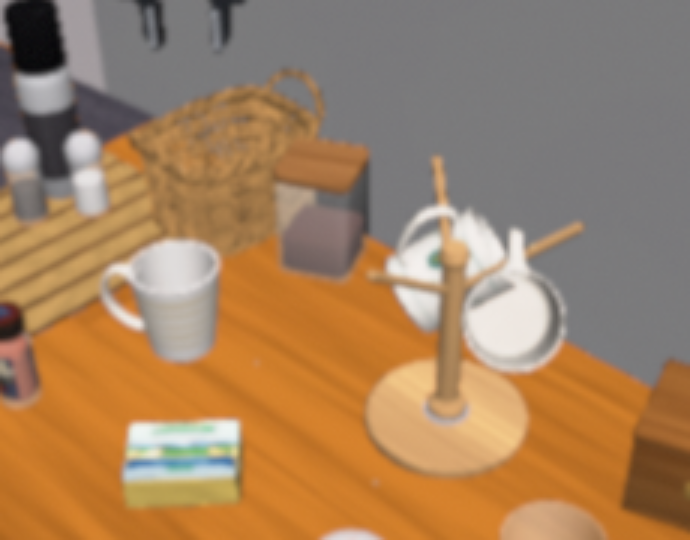

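The view shows the empty arm pointing at the robot: tip at crop (372,277), yaw within 0.04 rad. The mug is untouched at (178,300). I'll descend onto the rim across from the handle and grip it.

>>> move_arm --plan '[{"delta_pos":[0,0,0.06],"turn":[0,0,0],"fingers":0.5},{"delta_pos":[0,0,0.12],"turn":[0,0,0],"fingers":0.5},{"delta_pos":[0,0,0.17],"turn":[0,0,0],"fingers":0.5},{"delta_pos":[0,0,0.21],"turn":[0,0,0],"fingers":0.5},{"delta_pos":[0,0,0.24],"turn":[0,0,0],"fingers":0.5},{"delta_pos":[0,0,0.254],"turn":[0,0,0],"fingers":0.5},{"delta_pos":[0,0,0.254],"turn":[0,0,0],"fingers":0.5},{"delta_pos":[0,0,0.254],"turn":[0,0,0],"fingers":0.5}]' --force 60

```text
clock: 6.52
position: [0.5138, 0.2228, 0.0937]
ee_rot: [-0.307, 0.952, 0.0, 0.001]
ft_force: [0.3, 0.3, 0.1]
grip_width: 0.498
grasp_force: 0.0
```

>>> move_arm --plan '[{"delta_pos":[0,0,0],"turn":[0,0,0],"fingers":0.7},{"delta_pos":[0,0,0],"turn":[0,0,0],"fingers":1},{"delta_pos":[0,0,0],"turn":[0,0,0],"fingers":1},{"delta_pos":[0,0,0],"turn":[0,0,0],"fingers":1},{"delta_pos":[0,0,0],"turn":[0,0,0],"fingers":1},{"delta_pos":[0,0,0],"turn":[0,0,0],"fingers":1}]' --force 60

```text
clock: 7.28
position: [0.5133, 0.2234, 0.0935]
ee_rot: [-0.307, 0.952, 0.001, 0.001]
ft_force: [-2.0, -0.7, 8.2]
grip_width: 0.05
grasp_force: 57.9
```

>>> move_arm --plan '[{"delta_pos":[0,0,-0.03],"turn":[0,0,0],"fingers":1},{"delta_pos":[0,0,-0.08],"turn":[0,0,0],"fingers":1},{"delta_pos":[0,0,-0.13],"turn":[0,0,0],"fingers":1},{"delta_pos":[0,0,-0.18],"turn":[0,0,0],"fingers":1},{"delta_pos":[0.03,-0.02,-0.23],"turn":[0,0,0.1],"fingers":1},{"delta_pos":[0.07,-0.06,-0.255],"turn":[0,0,0.2],"fingers":1},{"delta_pos":[0.11,-0.09,-0.255],"turn":[0,0,0.3],"fingers":1},{"delta_pos":[0.15,-0.13,-0.255],"turn":[0,0,0.4],"fingers":1},{"delta_pos":[0.19,-0.16,-0.255],"turn":[0,0,0.5],"fingers":1},{"delta_pos":[0.23,-0.195,-0.255],"turn":[0,0,0.6],"fingers":1},{"delta_pos":[0.263,-0.224,-0.255],"turn":[0,0,0.624],"fingers":1},{"delta_pos":[0.263,-0.224,-0.255],"turn":[0,0,0.624],"fingers":1}]' --force 90

```text
clock: 8.78
position: [0.4293, -0.1164, 0.3475]
ee_rot: [0.003, 1.0, 0.0, 0.0]
ft_force: [0.3, 0.3, -3.1]
grip_width: 0.035
grasp_force: 93.8
```

```bash
python3 - <<'E'
from h import *
o=get_obs();print(o['position'],Ro.from_quat(o['ee_rot']).as_matrix().round(3).tolist(),o['grip_width'],o['ft_force'])
arm_ang()
c,X=snap("scene");C=c['color'][100:300,200:460];cv2.imwrite('pics/s3.png',cv2.resize(C,None,fx=3,fy=3,interpolation=cv2.INTER_CUBIC)[...,::-1])
c,X=snap("top");C=c['color'][120:320,250:450];cv2.imwrite('pics/t3.png',cv2.resize(C,None,fx=3,fy=3,interpolation=cv2.INTER_CUBIC)[...,::-1])
E
```

```text
[ 0.42932977 -0.11635797  0.34751173] [[-1.0, 0.006, 0.001], [0.006, 1.0, 0.001], [-0.001, 0.001, -1.0]] 0.03476191307903726 [ 0.31182999  0.28236678 -3.14161942]
top 95 -0.039454579010407276 far -0.036560072023751555 tip r 0.10231717041677056 y [ 0.4913 -0.0164  0.2274]
scene hidden
```

View pics/s3.png

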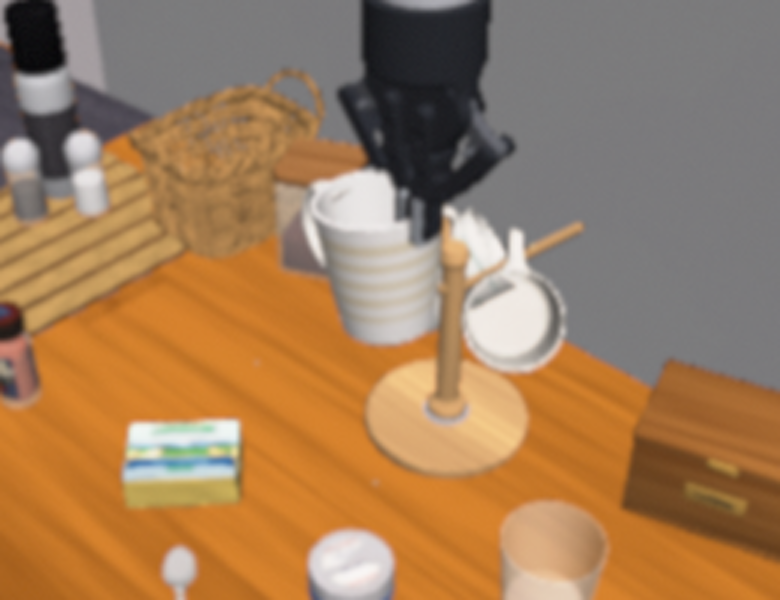

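View pics/t3.png

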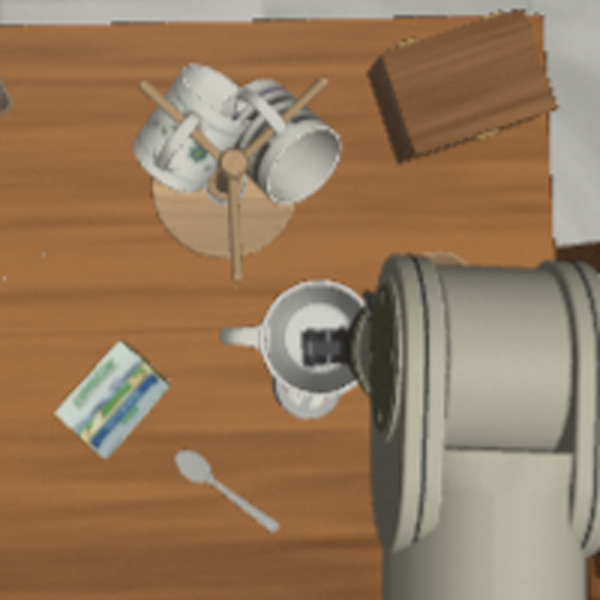

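The scene crop shows the mug held upright at (385,255), handle to the left, in front of the tree. The top crop shows the handle at (222-262,336) pointing +y and the arm tip at (236,278). I'll measure the held mug from the range images.

```bash
python3 - <<'E'
from h import *
for n in("top","scene"):
    X=np.load(f'/tmp/{n}.npz')['X'].reshape(-1,3);col=np.load(f'/tmp/{n}.npz')['col'].reshape(-1,3)
    k=~np.isnan(X).any(1)&(col.min(1)>110);X=X[k]
    k=(abs(X[:,0]-.43)<.07)&(X[:,1]>-.14)&(X[:,1]<.03)&(X[:,2]>.24)&(X[:,2]<.40);q=X[k]
    r=q[(q[:,2]>np.percentile(q[:,2],99)-.014)];c,R=circ(r);print(n,len(q),'rim',c,R,'z',np.percentile(r[:,2],[5,50,95]).round(4))
    h=q[q[:,1]>c[1]+.051];print('handle',len(h),'x',np.percentile(h[:,0],[2,50,98]).round(4),'ymax',np.percentile(h[:,1],[50,98]).round(4),'z',np.percentile(h[:,2],[2,98]).round(4))
    print([ (lo,h[(h[:,1]>lo)&(h[:,1]<lo+.008)][:,2].max().round(4)) for lo in np.arange(h[:,1].min(),h[:,1].max()-.004,.008).round(3)])
E
```

```text
top 718 rim [ 0.43445744 -0.07066302] 0.04205557755562734 z [0.3402 0.3456 0.3528]
handle 50 x [0.4319 0.4378 0.4437] ymax [-0.0105  0.0006] z [0.3202 0.3366]
[(np.float64(-0.02), np.float64(0.3369)), (np.float64(-0.012), np.float64(0.3338)), (np.float64(-0.004), np.float64(0.3289))]
scene 1863 rim [ 0.4161061  -0.08930455] 0.02393684925673411 z [0.3488 0.3528 0.3748]
handle 277 x [0.4145 0.4336 0.4541] ymax [-0.0333 -0.0007] z [0.2776 0.3449]
[(np.float64(-0.038), np.float64(0.3465)), (np.float64(-0.03), np.float64(0.3446)), (np.float64(-0.022), np.float64(0.3364)), (np.float64(-0.014), np.float64(0.3353)), (np.float64(-0.006), np.float64(0.3241))]
```

```bash
python3 - <<'E'
from h import *
P=[]
H=[];Rm=[]
for i in range(8):
    c=camera("top");o=get_obs();P.append(o['position'])
    X=cloud(c).reshape(-1,3);col=c['color'].reshape(-1,3)
    k=~np.isnan(X).any(1)&(col.min(1)>100);X=X[k]
    q=X[(abs(X[:,0]-.43)<.07)&(X[:,1]>-.14)&(X[:,1]<.03)&(X[:,2]>.24)&(X[:,2]<.40)];Rm.append(q[(q[:,2]>.335)&(q[:,1]<-.022)])
    H.append(q[(q[:,1]>-.02)])
print('tcp',np.mean(P,0),np.std(P,0))
r=np.concatenate(Rm);h=np.concatenate(H)
# outer rim: max radius per angle
c0=np.array([.4345,-.0707])
a=np.arctan2(*(r[:,:2]-c0).T[::-1]);b=np.digitize(a,np.linspace(-np.pi,np.pi,37))
e=np.array([r[b==i][np.linalg.norm(r[b==i][:,:2]-c0,axis=1).argsort()[-3]] for i in set(b) if (b==i).sum()>6]);print('rim',circ(e),e[:,2].mean(),len(e),np.linalg.norm(e[:,:2]-c0,axis=1).round(3))
print('handle',np.median(h[:,0]),np.percentile(h[:,1],[90,97,100]),np.percentile(h[:,2],[90,97]))
def at(uv,z):
    o_,d=ray(c,uv);return (o_+d*(z-o_[2])/d[2]).round(4)
print('edge handle',at((323,232.3),.316),'rim left',at((337,231),.351),'rim front',at((356,251),.351),'rim back',at((356,213.7),.351),'arm tip',at((250+236/3,120+278/3),.228),'arm root',at((250+233/3,120+185/3),.175),'post',at((250+233/3,120+163/3),.206))
E
```

```text
tcp [ 0.43062669 -0.11217092  0.34716932] [4.74146542e-05 3.10426649e-04 5.14747038e-05]
rim (array([ 0.43490764, -0.06921458]), np.float64(0.04345480867589112)) 0.34687359283777897 29 [0.043 0.044 0.044 0.044 0.017 0.045 0.045 0.045 0.045 0.045 0.045 0.045
 0.044 0.044 0.044 0.044 0.044 0.043 0.047 0.047 0.047 0.044 0.044 0.044
 0.044 0.044 0.044 0.044 0.043]
handle 0.4387993281759405 [-0.00144489  0.000702    0.00086313] [0.3355605  0.33660882]
edge handle [0.436 0.003 0.316] rim left [ 0.4389 -0.0278  0.351 ] rim front [ 0.3922 -0.0696  0.351 ] rim back [ 0.477  -0.0727  0.351 ] arm tip [ 0.4841 -0.0164  0.228 ] arm root [ 0.5704 -0.019   0.175 ] post [ 0.5869 -0.018   0.206 ]
```

>>> move_arm --plan '[{"delta_pos":[0,0.003,0.02],"turn":[0,0,0],"fingers":1},{"delta_pos":[-0.01,0.003,0.045],"turn":[0,0,0],"fingers":1},{"delta_pos":[-0.02,0.003,0.064],"turn":[0,0,0],"fingers":1},{"delta_pos":[-0.02,0.003,0.064],"turn":[0,0,0],"fingers":1},{"delta_pos":[-0.02,0.003,0.064],"turn":[0,0,0],"fingers":1}]'

```text
clock: 10.0
position: [0.4505, -0.1099, 0.284]
ee_rot: [-0.0, 1.0, -0.0, 0.0]
ft_force: [0.0, 0.3, -1.4]
grip_width: 0.03
grasp_force: 93.8
```

```bash
python3 - <<'E'
from h import *
for i in range(3): c=camera("top")
o=get_obs();print(o['position'],o['ft_force'],o['grip_width'])
s=camera("scene")
a=cv2.resize(c['color'][165:235,300:390],None,fx=6,fy=6,interpolation=cv2.INTER_CUBIC)[:,:400]
b=cv2.resize(s['color'][140:210,290:355],None,fx=6,fy=6,interpolation=cv2.INTER_CUBIC)
cv2.imwrite('pics/st4.png',np.hstack([a,b])[...,::-1])
E
```

```text
[ 0.45064297 -0.10987727  0.28412969] [ 0.57004162 -0.99025579 -2.34841734] 0.032728796456843005
```

View pics/st4.png

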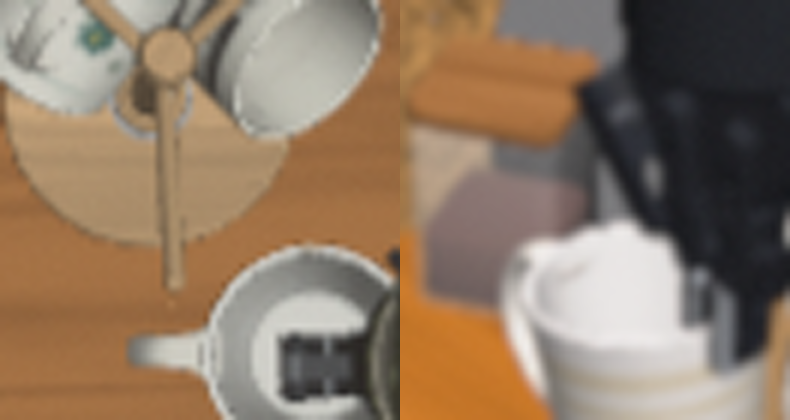

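The top half shows the arm tip at (175,285), with the handle spanning x=128 to 208 in line with it. After allowing for parallax, the hole is about 2.5 mm too far right. I'll shift +y slightly and thread the hole down the slope.

>>> move_arm --plan '[{"delta_pos":[0,0.0025,0.002],"turn":[0,0,0],"fingers":1},{"delta_pos":[-0.007,0.0025,0.007],"turn":[0,0,0],"fingers":1},{"delta_pos":[-0.014,0.0025,0.012],"turn":[0,0,0],"fingers":1},{"delta_pos":[-0.02,0.0025,0.016],"turn":[0,0,0],"fingers":1},{"delta_pos":[-0.026,0.0022,0.02],"turn":[0,0,0],"fingers":1},{"delta_pos":[-0.03,0.002,0.023],"turn":[0,0,0],"fingers":1},{"delta_pos":[-0.03,0.002,0.023],"turn":[0,0,0],"fingers":1},{"delta_pos":[-0.03,0.002,0.023],"turn":[0,0,0],"fingers":1}]'

```text
clock: 11.2
position: [0.4804, -0.1078, 0.2604]
ee_rot: [-0.0, 1.0, 0.0, 0.0]
ft_force: [0.2, 0.4, -2.5]
grip_width: 0.03
grasp_force: 93.8
```

```bash
python3 - <<'E'
from h import *
for i in range(3): c=camera("top")
o=get_obs();print(o['position'],Ro.from_quat(o['ee_rot']).as_matrix().round(3).tolist(),o['ft_force'],o['torque'],o['grip_width'])
arm_ang()
E
```

```text
[ 0.4804481  -0.10779651  0.26046954] [[-1.0, -0.0, 0.0], [-0.0, 1.0, 0.0], [-0.0, 0.0, -1.0]] [ 0.29497365 -0.72573916 -1.75250812] [-0.08285041  0.01855684  0.00587721] 0.03322313380458389
top 118 -0.02632495680931779 far -0.0034559269974754336 tip r 0.11389947112049635 y [ 0.489  -0.0163  0.2275]
scene 120 0.16049676592224538 far 0.16049676592224538 tip r 0.1149187139431644 y [ 0.487  -0.0239  0.2279]
```

>>> move_arm --plan '[{"delta_pos":[-0.006,0,0.0042],"turn":[0,0,0],"fingers":1},{"delta_pos":[-0.012,0,0.0084],"turn":[0,0,0],"fingers":1},{"delta_pos":[-0.018,-0.0003,0.0126],"turn":[0,0,0],"fingers":1},{"delta_pos":[-0.024,-0.0005,0.0168],"turn":[0,0,0],"fingers":1},{"delta_pos":[-0.027,-0.0005,0.019],"turn":[0,0,0],"fingers":1},{"delta_pos":[-0.027,-0.0005,0.019],"turn":[0,0,0],"fingers":1},{"delta_pos":[-0.027,-0.0005,0.019],"turn":[0,0,0],"fingers":1}]'

```text
clock: 12.32
position: [0.5074, -0.1084, 0.2414]
ee_rot: [-0.0, 1.0, 0.0, 0.0]
ft_force: [0.1, -0.2, -2.2]
grip_width: 0.029
grasp_force: 93.8
```

```bash
python3 - <<'E'
from h import *
for i in range(3): c=camera("top")
o=get_obs();print(o['position'],o['ft_force'],o['torque'],o['grip_width'])
s=camera("scene")
a=cv2.resize(c['color'][150:235,290:390],None,fx=5,fy=5,interpolation=cv2.INTER_CUBIC)[:,:400]
b=cv2.resize(s['color'][140:225,305:380],None,fx=5,fy=5,interpolation=cv2.INTER_CUBIC)
cv2.imwrite('pics/st5.png',np.hstack([a,b])[...,::-1])
E
```

```text
[ 0.50747091 -0.10829321  0.24148548] [ 0.13351085 -0.27154181 -2.0321527 ] [-0.11270954  0.0427134  -0.01576994] 0.03630639210539687
```

View pics/st5.png

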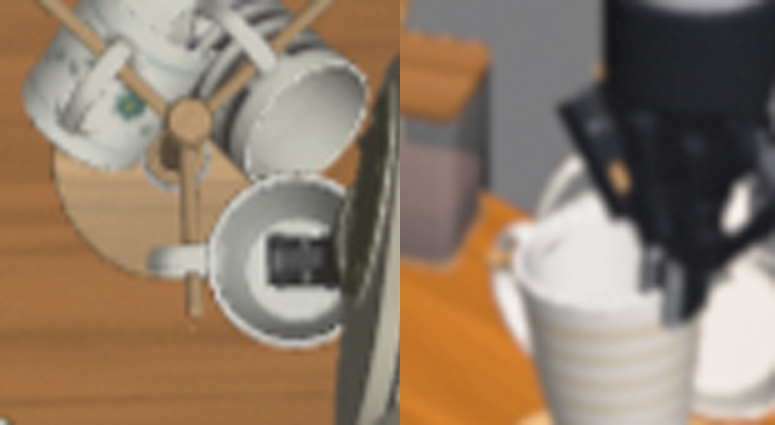

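The arm passes under the handle's top limb. Its tip emerges at (195,305) in the left half, and also at (500,258) in the right half. I'll lower until the handle's weight rests on it.

>>> move_arm --plan '[{"delta_pos":[0,0,0.0015],"turn":[0,0,0],"fingers":1},{"delta_pos":[0,0,0.003],"turn":[0,0,0],"fingers":1},{"delta_pos":[0,0,0.0045],"turn":[0,0,0],"fingers":1},{"delta_pos":[0,0,0.0045],"turn":[0,0,0],"fingers":1}]'

```text
clock: 13.02
position: [0.5078, -0.1085, 0.2371]
ee_rot: [0.0, 1.0, -0.0, 0.0]
ft_force: [-0.4, -2.8, 2.5]
grip_width: 0.034
grasp_force: 96.2
```

>>> move_arm --plan '[{"delta_pos":[0,-0.0005,0.006],"turn":[-0.06,0,0],"fingers":1},{"delta_pos":[0,-0.001,0.012],"turn":[-0.125,0,0],"fingers":1},{"delta_pos":[0,-0.0015,0.018],"turn":[-0.19,0,0],"fingers":1},{"delta_pos":[0,-0.002,0.0237],"turn":[-0.25,0,0],"fingers":1},{"delta_pos":[0,-0.002,0.0237],"turn":[-0.25,0,0],"fingers":1}]'

```text
clock: 13.65
position: [0.5072, -0.1119, 0.2125]
ee_rot: [0.001, 0.992, 0.124, -0.0]
ft_force: [0.9, -3.7, -1.6]
grip_width: 0.029
grasp_force: 94.5
```

>>> move_arm --plan '[{"delta_pos":[0,-0.0005,0.007],"turn":[-0.075,0,0],"fingers":1},{"delta_pos":[0,-0.001,0.014],"turn":[-0.15,0,0],"fingers":1},{"delta_pos":[0,-0.0015,0.0215],"turn":[-0.225,0,0],"fingers":1},{"delta_pos":[0,-0.0017,0.0285],"turn":[-0.3,0,0],"fingers":1},{"delta_pos":[0,-0.0017,0.0285],"turn":[-0.3,0,0],"fingers":1}]'

```text
clock: 14.28
position: [0.507, -0.1058, 0.1839]
ee_rot: [0.001, 0.963, 0.27, -0.001]
ft_force: [0.9, -3.2, -3.7]
grip_width: 0.029
grasp_force: 94.4
```

```bash
python3 - <<'E'
from h import *
arm_ang();o=get_obs();print(o['position'],Ro.from_quat(o['ee_rot']).as_matrix().round(3).tolist(),o['ft_force'],o['torque'],o['grip_width'],o['joint_pos'].round(2))
E
```

```text
top 168 -0.07257976328822546 far -0.07116720517691588 tip r 0.10509266041277164 y [ 0.4917 -0.0223  0.2245]
scene 173 0.1489426843828734 far 0.07610984546782218 tip r 0.10771011374965789 y [ 0.4901 -0.0224  0.2249]
[ 0.50753097 -0.1050487   0.18504657] [[-1.0, -0.0, -0.001], [-0.0, 0.854, 0.52], [0.001, 0.52, -0.854]] [ 1.41412584 -2.87303133 -2.87479773] [-1.42356034 -0.12459245 -0.14781843] 0.03220202396861091 [-0.14  0.37  0.68  1.75 -0.69  1.47  2.32]
```

>>> move_arm --plan '[{"delta_pos":[0,-0.001,0.0018],"turn":[0,0,0],"fingers":1},{"delta_pos":[0,-0.002,0.0035],"turn":[0,0,0],"fingers":1},{"delta_pos":[0,-0.002,0.0035],"turn":[0,0,0],"fingers":1}]'

```text
clock: 14.75
position: [0.5078, -0.1044, 0.1815]
ee_rot: [-0.0, 0.962, 0.272, 0.0]
ft_force: [1.4, -1.8, 1.0]
grip_width: 0.03
grasp_force: 96.2
```

>>> move_arm --plan '[{"delta_pos":[0,0,0],"turn":[0,0,0],"fingers":1},{"delta_pos":[0,0,0],"turn":[0,0,0],"fingers":0.9},{"delta_pos":[0,0,0],"turn":[0,0,0],"fingers":0.85},{"delta_pos":[0,0,0],"turn":[0,0,0],"fingers":0.8},{"delta_pos":[0,0,0],"turn":[0,0,0],"fingers":0.75},{"delta_pos":[0,0,-0.005],"turn":[0,0,0],"fingers":0.7},{"delta_pos":[0,0,-0.01],"turn":[0,0,0],"fingers":0.7},{"delta_pos":[0,0,-0.018],"turn":[0,0,0],"fingers":0.7},{"delta_pos":[0,0,-0.026],"turn":[0,0,0],"fingers":0.7}]' --force 20

```text
clock: 15.88
position: [0.5076, -0.1187, 0.2039]
ee_rot: [-0.0, 0.962, 0.272, 0.0]
ft_force: [0.8, 1.0, 0.8]
grip_width: 0.301
grasp_force: 0.0
```

```bash
python3 - <<'E'
from h import *
arm_ang();o=get_obs();print(o['position'],o['ft_force'],o['torque'],o['grip_width'],o['grasp_force'])
c=camera('top');s=camera("scene")
a=cv2.resize(c['color'][150:235,290:390],None,fx=4,fy=4,interpolation=cv2.INTER_CUBIC)
b=cv2.resize(s['color'][140:225,295:395],None,fx=4,fy=4,interpolation=cv2.INTER_CUBIC)
cv2.imwrite('pics/st6.png',np.hstack([a,b])[...,::-1])
E
```

```text
top 136 -0.04137539100596199 far -0.07188353038239548 tip r 0.10251939376117765 y [ 0.4918 -0.011   0.227 ]
scene 122 -0.023423715433580794 far -0.04490634669604554 tip r 0.10500287383908097 y [ 0.4894 -0.0134  0.2268]
[ 0.50781898 -0.1191756   0.20412293] [ 0.08317241  0.11726587 -0.12203898] [-0.55789242  0.00329176  0.04276797] 0.3011517462766994 0.0
```

View pics/st6.png

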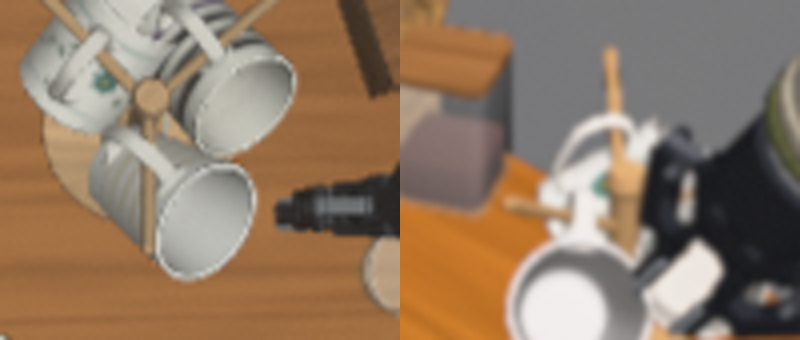

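The mug hangs on the arm with the gripper clear: top half shows handle at (130,150), arm tip at (150,250) and fingers at (285,212). I'll back off.

>>> move_arm --plan '[{"delta_pos":[0,0,-0.03],"turn":[0,0,0],"fingers":0.7},{"delta_pos":[0,0,-0.07],"turn":[0,0,0],"fingers":0.7},{"delta_pos":[0,0,-0.12],"turn":[0,0,0],"fingers":0.7},{"delta_pos":[0,0,-0.12],"turn":[0,0,0],"fingers":0.7},{"delta_pos":[0,0,-0.12],"turn":[0,0,0],"fingers":0.7},{"delta_pos":[0,0,-0.12],"turn":[0,0,0],"fingers":0.7},{"delta_pos":[0,0,-0.12],"turn":[0,0,0],"fingers":0.7},{"delta_pos":[0,0,-0.12],"turn":[0,0,0],"fingers":0.7},{"delta_pos":[0,0,-0.12],"turn":[0,0,0],"fingers":0.7},{"delta_pos":[0,0,-0.12],"turn":[0,0,0],"fingers":0.7},{"delta_pos":[0,0,-0.12],"turn":[0,0,0],"fingers":0.7},{"delta_pos":[0,0,-0.12],"turn":[0,0,0],"fingers":0.7}]'

```text
clock: 17.58
position: [0.5075, -0.1811, 0.3055]
ee_rot: [-0.0, 0.962, 0.272, -0.0]
ft_force: [-0.4, -0.3, -0.1]
grip_width: 0.301
grasp_force: 0.0
```

```bash
python3 - <<'E'
from h import *
arm_ang()
def cc(): 
    c=camera('top');return c['color'][150:240,290:350].astype(int),cloud(c)
a,_=cc()
for i in range(10): b,X=cc()
print('motion',abs(a-b).max(),abs(a-b).mean())
p=X.reshape(-1,3);p=p[~np.isnan(p).any(1)];q=p[(p[:,0]>.45)&(p[:,0]<.54)&(abs(p[:,1]+.02)<.09)&(p[:,2]>.03)];print(q.min(0),q.max(0),get_obs()['position'])
E
```

```text
top 122 -0.07098983535385162 far -0.07539036965832024 tip r 0.10247190097961206 y [ 0.4918 -0.011   0.2273]
scene 112 -0.02566487457093114 far -0.04860864496735573 tip r 0.10568154699090794 y [ 0.4896 -0.0139  0.2272]
motion 4 0.7994444444444444
[ 0.47064958 -0.08432208  0.08889869] [0.53991025 0.03327402 0.23309224] [ 0.50752392 -0.18104969  0.30547234]
```

The mug is still, hanging clear of the table, and the arm is at about -0.06 rad.

```bash
python3 -c "
from workcell import hand_in
print(hand_in())"
```

```text
the job is handed in; nothing more can be done
None
```

I turned the tree first, then hung the mug by its handle on the empty arm and handed the job in; the hand-in gave no verdict, but my last check showed the mug still and clear of the table, the gripper away from it, and the arm about 0.06 rad off straight.

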